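Sort paint pans into the tin and check its catch

TASK

Sort the three loose watercolour pans into the open paint tin, flat on its floor with the paint up: the rectangular blue one into its wider compartment, the two round ochre ones into the narrower one. Then shut the lid and press it down until the catch holds, and give its pull bar a short tug upwards to check; if it gives, press it shut again and tug once more. Leave the tin fully shut, and do not disturb the mug, the eraser or the dish.

Things in the scene. Friction and masses are not known exactly. Their poses are not given: they have to be found in the camera images.
- blue1_mid (a point): A loose rectangular paint pan: cream plastic, 40 mm (its x) by 26 mm (its y), 16 mm high (z up), its top filled with dark blue paint; about 24 g. The point is its centre, 8 mm above its underside.
- ochre1_mid (a point): A loose round paint pan: cream plastic, 36 mm across, 16 mm high, its top filled with ochre (yellow-brown) paint; about 24 g. The point is its centre, 8 mm above its underside.
- ochre2_mid (a point): The second round ochre pan, like ochre1.
- case: The paint tin, fixed to the table: black outside, white inside, open on top, 130 mm (its x) by 220 mm (its y), 32 mm high, walls and floor 4 mm thick. Origin under its middle, z up; x points from the catch side to the hinge side, roughly to the left (world +y), so its y points roughly back at the robot. A divider, 3 mm thick, 22 mm above the floor, parts it into a wider and a narrower compartment.
- wide_in (a point): Centre of the inner floor (4 mm above the table) of the wider compartment, at y = 47 mm in the tin. It is 122 mm (x) by 118 mm (y) inside. Axes are the tin's.
- narrow_in (a point): Centre of the inner floor of the narrower compartment, at y = -61 mm in the tin. It is 122 mm (x) by 90 mm (y) inside. Axes are the tin's.
- lid_hinge (a point): Middle of the lid's hinge line, 32 mm above the table on the tin's +x edge, 65 mm from its middle; the hinge runs along y. Axes turn with the lid: it reaches from here 145 mm along its -x, its z points out of its outer face (up when shut), its y is the tin's. The lid is a flat black panel 220 mm wide, 4 mm thick (inner face at z = 0), 0.15 kg.
- lid_bar (a point): Middle of the lid's pull, a round steel bar 10 mm thick and 44 mm long along the hinge direction (y), on two posts 36 mm apart on the lid's outer face, 14 mm clear of it. It lies 120 mm from the hinge along the lid's -x and 23 mm along its z. Axes as lid_hinge. With the lid shut the bar's middle is 55 mm, its top 60 mm above the table.
- lid (a joint): Lid angle, rad: 0 fully shut; 1.75 to 1.93 at the start (open, leaning back past upright; stop at 1.95). Pushed forward past about 1.2 it falls slowly by its own weight, in about 1.5 s, and comes to rest ajar at about 0.1, its tongue on the catch, which is then not yet engaged.
- catch (a joint): Sprung steel ball in the middle of the tin's catch side; m, 0 is out, up to 0.0045 pressed in. A tongue on the lid's free edge, outside the tin, has a ball that must snap past it. Pressing the lid home takes 5 to 10 N on the pull bar; pressed half-way it can hang ajar. Once caught, it has 1 to 2 mm of play at the bar, then resists; a check pull of about 5 to 7 N is right, it gives way at 9 to 12 N.
- mug_mid (a point): Bystander: white mug with brushes, 76 mm across, 90 mm high (brushes to about 190 mm). The point is half-way up the mug.
- eraser_mid (a point): Bystander: eraser, 45 x 22 x 13 mm. The point is its centre.
- dish: Bystander: shallow white dish, 90 mm across, 22 mm high. The origin is under its centre.
Not all that is in view belongs to the job. Leave any green or red look-alike of the part that bears ochre2_mid alone. Leave any pink or turquoise look-alike of the part that bears blue1_mid alone.

How it is judged:
By the outcome, as a careful person would: the job done as asked, in the order asked, and still so for the second after the job is handed in, with the robot touching nothing.
It also fails if it takes over 72 s, if anything falls off the work surface, if the arm or the gripper's body presses on something with over 40 N, if the wrist force passes 120 N, or if a joint passes its speed limit or range.

ROBOT

A 7-joint arm with a two-finger parallel gripper is mounted at the origin on the work surface. World frame = base frame: x ahead of the robot, y to its left, z up, the work surface at z = 0. Lengths are in mm, angles in rad, forces in N, time in s.
With the tool pointing down it reaches from about 400 to 875 mm from the base axis. Payload 4.4 kg.
Tool frame: the origin (TCP) lies at the very end of the fingers, on their centre line; the grasp point (between the pads) lies 19 mm behind it; z points along the fingers, y is the line along which they close (so a half turn about z gives the same grasp; the last joint's range is limited). The gripper opens to 85 mm and grips with 20 to 120 N. Pads are 22 mm wide; open, the fingers measure 114 mm over their backs; the gripper's body (76 mm by 85 mm) begins 54 mm behind the grasp point. The pads swing forward as they close: fully open they stand 13 mm farther back than shut.
Start: joints at [1.14, 0.628, 0.038, 1.517, -0.027, 0.996, -0.02], TCP at [231.924, -607.231, 231.313] pointing down, gripper open.
Joint ranges: [-3.06, 3.06], [-0.37, 2.12], [-1.25, 1.32], [0.18, 2.47], [-1.1, 4.24], [0.23, 1.98], [-2.94, 2.94]. Speed limits (rad/s): [2.57, 2.57, 3.14, 3.14, 3.14, 3.14, 3.14].

INTERFACE

Orientations are given as [roll, pitch, yaw] about the fixed x, y, z axes, in that order (R = Rz(yaw) Ry(pitch) Rx(roll)).
In Python, from cell import ctrl gives the robot as it stands.
- The arm moves only by the tool step_arm, never from a script. Its argument "series" is a list that holds one entry, the list of rows, each a list of 7 numbers: the turn, a rotation vector about the tool's x, y, z as a fraction of full scale, then the shift along the tool's x, y, z as a fraction of full scale, then the closure, from 0 (fully open) to 1 (shut). In form: [[[ax, ay, az, tx, ty, tz, gripper], ...]]. A call has 1 to 12 rows; each row shifts and turns the commanded pose from where the row before left it, along the tool's axes as they then stand; what a row does not reach is not made up. Full scale, the value 1, is 150 mm for a shift and 45 degrees for a turn. A row lasts 1/10 s, in which the tool goes at most 50 mm and 8.59 degrees, less where a joint would pass 70% of its speed; a pose out of reach is approached as far as the arm can. A call with a number of a shift or a turn outside -1 to 1 is refused whole. A call with a gripper value outside its range is refused whole. The fingers move at their own pace and stop on an object; the grip force is fixed at half the most. Time passes only in rows, so rows that do not move let the fingers close. It gives the time, the measured TCP pose, the force, the opening and the grip force at its end, in the units of the state.
- ctrl.read_state(): the state, without advancing time (a new reading comes with each control period).
- ctrl.get_image(name): name is "scene" or "side" or "wrist"; returns a dict with "img" (480x640x3 uint8, red, green, blue), "fx", "fy", "cx", "cy" (pixels), "R" (3x3) and "t" (3): a world point X has camera coordinates R X + t. Camera axes: x right, y down, z forward; pixel columns grow to the right and rows downward; lengths in mm; the calibration is good to about 2 mm. A picture is of the moment at which its call begins. There is no depth.
- ctrl.finish_job(): hands the job in; it is judged then, once.
Trained networks look in a picture, given as the dict that the camera call returned (one of the last four; its "shot" number tells which), for a name from the list of things; names that differ only in an ending like _2 or _b are one class to them, and where a whole thing is asked for, a point or a joint stands for the part that bears it (a point fixed in the world has none). Each returns a list of dicts, best first, with "score" (0 to 1); they miss things now and then, are a little off and sometimes report something else, mostly with a low value. They report only what shows in the picture. A call takes as long as a camera call. They do not tell look-alikes from the thing itself.
- ctrl.recognise(picture, thing): "centre" ([column, row] in pixels, amid what is visible of it).
The state is a dict: "clock": time; "qpos": joint angles; "qd": joint speeds; "tau": joint torques, N m; "eef_pos": TCP position; "tool_rot": TCP orientation; "force": force on the tool from outside, world axes, zero at the start; "torque": the same for the moment, N m; "width": finger opening in mm; "gripper_force": force on a finger pad.
Only numpy, scipy, OpenCV 4.12 (cv2) and the standard library are available. Lean on these libraries where they do the work, as an engineer would, in place of code of your own. Each camera call takes 0.05 s, during which the arm holds its last target. There are 200 camera calls.

## Working session

There is one attempt and no reset: what is moved stays moved. The work goes in short steps, Python scripts to look and compute and a tool call to move; the robot and the scene stay as the last step left them, time stands still between calls to the robot, and variables do not carry over. Pictures are saved under pics/ and viewed, at most 13 in all, crops included, and the job is handed in when it is done.

Besides the shell and the picture viewer there is one more tool, called after "Call:" as name([rows], argument=value, ...), one row to a line, values as JSON. step_arm: Moves the arm, as the interface text tells. Shift numbers are shares of 150 mm and turn numbers shares of 45 degrees, none past 1 either way. Its arguments: {"type":"object","properties":{"series":{"type":"array","items":{"type":"array","items":{"type":"array","items":{"type":"number","minimum":-1,"maximum":1}}}}},"required":["series"]}

```bash
mkdir -p pics; ls
cat > h.py <<'E'
import numpy as np, cv2
from cell import ctrl
def ray(p,uv):
    d=np.array([(uv[0]-p["cx"])/p["fx"],(uv[1]-p["cy"])/p["fy"],1.0])
    R=np.array(p["R"]);t=np.array(p["t"]); return -R.T@t, R.T@d
def atz(p,uv,z):
    o,d=ray(p,uv); return (o+d*(z-o[2])/d[2]).round(1)
def proj(p,X):
    c=np.array(p["R"])@np.array(X,float)+np.array(p["t"]); return (c[0]/c[2]*p["fx"]+p["cx"],c[1]/c[2]*p["fy"]+p["cy"])
def save(p,n): cv2.imwrite("pics/"+n+".png",cv2.cvtColor(np.asarray(p["img"]),cv2.COLOR_RGB2BGR))
E
python3 - <<'E'
from h import *
s=ctrl.read_state();print(s["clock"],s["eef_pos"],s["tool_rot"],s["width"])
for n in ("scene","side"):
    p=ctrl.get_image(n);save(p,n+"0");o,_=ray(p,(0,0));print(n,o.round())
    for t,z in(("blue1_mid",8),("ochre1_mid",8),("mug_mid",45),("eraser_mid",6),("dish",10),("lid_bar",150),("case",16)):
        for r in ctrl.recognise(p,t): print(t,np.round(r["centre"]),round(r["score"],2),atz(p,r["centre"],z))
E
```

```text
pics
0.0 [ 231.70827356 -606.62333707  230.40191573] [-3.13971103e+00  2.95740505e-05  3.64852478e-01] 85.26977381647768
scene [1064. -622.  958.]
blue1_mid [294. 284.] 0.82 [ 592.8 -155.9    8. ]
blue1_mid [298. 320.] 0.75 [ 655.6 -216.2    8. ]
blue1_mid [324. 261.] 0.53 [602.6 -71.3   8. ]
ochre1_mid [261. 254.] 0.76 [ 486.4 -144.1    8. ]
mug_mid [394. 294.] 0.74 [774.4 -68.4  45. ]
mug_mid [419. 148.] 0.47 [574.2 313.9  45. ]
eraser_mid [338. 355.] 0.89 [ 762.8 -222.8    6. ]
eraser_mid [399. 170.] 0.64 [562.2 256.7   6. ]
dish [391. 291.] 0.46 [756.3 -44.9  10. ]
lid_bar [418. 148.] 0.67 [630.9 203.7 150. ]
case [401. 169.] 0.57 [569.2 252.5  16. ]
side [  67. -764.  690.]
blue1_mid [314. 249.] 0.56 [595.6 -68.2   8. ]
ochre1_mid [298. 287.] 0.79 [ 487.7 -149.7    8. ]
lid_bar [215. 169.] 0.84 [497.6 184.  150. ]
case [221. 195.] 0.85 [544.5 273.4  16. ]
case [215. 172.] 0.69 [596.3 401.2  16. ]
```

View pics/scene0.png

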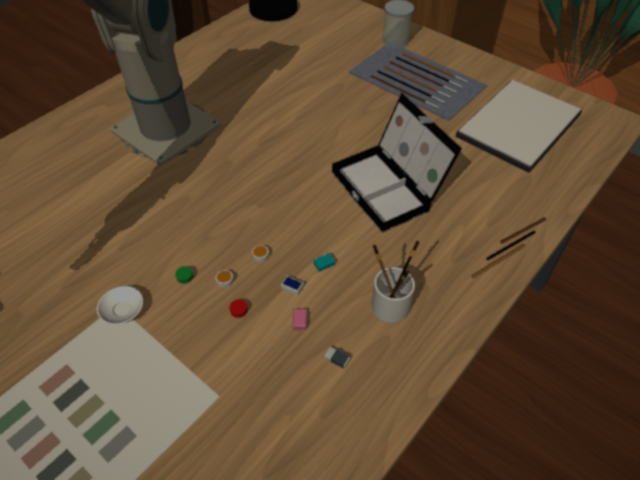

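View pics/side0.png

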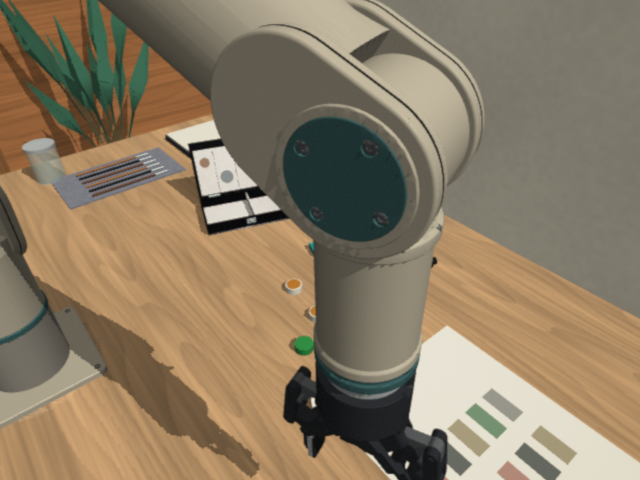

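The scene shows blue at (292,285), ochres at (261,254) and (225,278). The decoys are green (185,274), red (239,308), pink (301,319) and turquoise (324,262). The tin's rim corners are roughly (333,165), (388,227), (428,207) and (372,147). The side view is mostly blocked by the arm.

Run:
```python
from h import *
p=ctrl.get_image("scene")
hsv=cv2.cvtColor(np.asarray(p["img"]),cv2.COLOR_RGB2HSV)
for n,uv in dict(blue=(292,285),o1=(261,253),o2=(225,278),green=(185,274),red=(239,308),pink=(301,319),turq=(324,262)).items(): print(n,atz(p,uv,12))
for uv in((333,165),(388,227),(428,207),(372,147)): print("rim",atz(p,uv,32))
print("catch",atz(p,(357,197),20),"dividerL",atz(p,(365,197),26))
w=ctrl.get_image("wrist");s=ctrl.read_state();R=np.array(w["R"]);o,_=ray(w,(0,0))
from scipy.spatial.transform import Rotation as Q
T=Q.from_euler("xyz",s["tool_rot"]).as_matrix();print("cam in tool",T.T@(o-np.array(s["eef_pos"])),"\n",(R@T).round(3),w["fx"],w["cx"],w["cy"])
```

```text
blue [ 593.7 -163.4   12. ]
o1 [ 488.1 -144.7   12. ]
o2 [ 476.9 -239.1   12. ]
green [ 406.3 -285.3   12. ]
red [ 550.7 -271.5   12. ]
pink [ 660.7 -211.5   12. ]
turq [605.8 -76.7  12. ]
rim [446.5 145.7  32. ]
rim [660.2  72.8  32. ]
rim [693.6 177.3  32. ]
rim [479. 256.  32.]
catch [547.7 109.3  20. ] dividerL [564.9 116.3  26. ]
cam in tool [  82.19205612   -0.32092598 -142.7622169 ] 
 [[ 0.     1.     0.001]
 [-0.946  0.    -0.324]
 [-0.324 -0.     0.946]] 356.9023782397877 318.1704158727199 238.67060105531124
```

Call:
step_arm([
  [[0,0,0,0.242,-0.178,-0.012,0],[0,0,0,0.242,-0.178,-0.012,0],[0,0,0,0.242,-0.178,-0.012,0],[0,0,0,0.242,-0.178,-0.012,0],[0,0,0,0.242,-0.178,-0.012,0],[0,0,0,0.242,-0.178,-0.012,0],[0,0,0,0.242,-0.178,-0.012,0],[0,0,0,0.242,-0.178,-0.012,0],[0,0,0,0.242,-0.178,-0.012,0],[0,0,0,0.242,-0.178,-0.012,0],[0,0,0,0.242,-0.178,-0.012,0]],
])

```text
clock: 2.0
eef_pos: [501.1, -188.9, 251.5]
tool_rot: [3.141, -0.001, 0.365]
force: [0.8, 0.5, 0.5]
width: 85.8
gripper_force: 0.0
```

Call:
step_arm([
  [[0,0,-0.19,0,0,0,0],[0,0,-0.19,0,0,0,0],[0,0,-0.19,0,0,0,0],[0,0,-0.19,0,0,0,0],[0,0,-0.19,0,0,0,0],[0,0,-0.19,0,0,0,0],[0,0,-0.19,0,0,0,0],[0,0,-0.19,0,0,0,0],[0,0,-0.19,0,0,0,0],[0,0,-0.19,0,0,0,0],[0,0,-0.19,0,0,0,0],[0,0,-0.19,0,0,0,0]],
])

```text
clock: 3.2
eef_pos: [500.2, -190.6, 251.3]
tool_rot: [3.141, 0.0, 2.161]
force: [-0.6, -0.1, -0.3]
width: 85.3
gripper_force: 0.0
```

Call:
step_arm([
  [[0,0,-0.19,0,0,0,0],[0,0,-0.19,0,0,0,0],[0,0,-0.19,0,0,0,0],[0,0,-0.19,0,0,0,0],[0,0,-0.19,0,0,0,0],[0,0,-0.19,0,0,0,0],[0,0,-0.1,0,0,0,0],[0,0,0,0,0,0,0]],
])

```text
clock: 4.0
eef_pos: [500.1, -190.7, 251.1]
tool_rot: [3.141, 0.0, 3.129]
force: [0.5, 1.4, -0.5]
width: 85.4
gripper_force: 0.0
```

```bash
cat >> h.py <<'E'
def blobs(p,lo,hi,z,amin=60):
    hsv=cv2.cvtColor(np.asarray(p["img"]),cv2.COLOR_RGB2HSV)
    m=cv2.inRange(hsv,np.array(lo),np.array(hi)); m=cv2.morphologyEx(m,cv2.MORPH_OPEN,np.ones((3,3)))
    cs,_=cv2.findContours(m,cv2.RETR_EXTERNAL,cv2.CHAIN_APPROX_NONE)
    for c in cs:
        if cv2.contourArea(c)<amin: continue
        W=np.array([atz(p,q[0],z)[:2] for q in c],np.float32); r=cv2.minAreaRect(W)
        b=cv2.boxPoints(r);e=max((b[1]-b[0],b[2]-b[1]),key=np.linalg.norm)
        print(c.mean(0).round(),"c",np.round(r[0],1),"size",np.round(r[1],1),"long-axis deg",round(np.degrees(np.arctan2(e[1],e[0]))%180,1))
E
python3 - <<'E'
from h import *
p=ctrl.get_image("wrist");save(p,"w1")
print("blue");blobs(p,(112,120,40),(130,255,255),15)
print("ochre");blobs(p,(10,190,120),(24,255,255),15)
for t in("blue1_mid","ochre1_mid"):
    for r in ctrl.recognise(p,t): print(t,np.round(r["centre"]),round(r["score"],2),atz(p,r["centre"],10))
E
```

```text
blue
[[345. 275.]] c [ 589.9 -161.1] size [33.9 19.8] long-axis deg 13.0
ochre
[[362. 183.]] c [ 482.7 -143.8] size [27.9 27.9] long-axis deg 0.0
[[272. 174.]] c [ 471.4 -238.6] size [28.7 28.4] long-axis deg 89.3
blue1_mid [302. 321.] 0.9 [ 653.3 -212.4   10. ]
blue1_mid [344. 272.] 0.58 [ 587.8 -161.9   10. ]
blue1_mid [420. 278.] 0.56 [597.2 -71.6  10. ]
ochre1_mid [361. 177.] 0.77 [ 477.3 -144.    10. ]
```

View pics/w1.png

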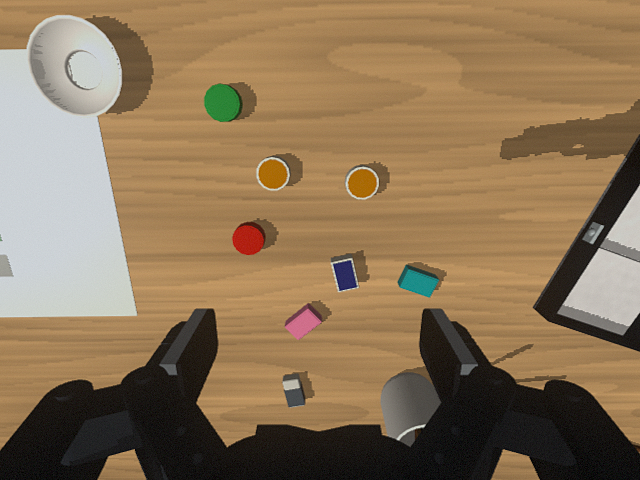

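The wrist view shows blue at (345,275), with its long axis about 13° from world x. The ochres are at (272,174) and (362,183), the decoys beside them. Blue goes first.

Call:
step_arm([
  [[0,0,0,-0.12,0.041,0.253,0.3],[0,0,0,-0.12,0.041,0.253,0.3],[0,0,0,-0.12,0.041,0.253,0.3],[0,0,0,-0.12,0.041,0.253,0.3],[0,0,0,-0.12,0.041,0.253,0.3],[0,0,-0.152,0,0,0,0.3],[0,0,-0.152,0,0,0,0.3],[0,0,0,0,0,0,0.3],[0,0,0,0,0,0,0.3]],
])

```text
clock: 5.05
eef_pos: [590.6, -160.9, 61.5]
tool_rot: [-3.141, 0.0, -2.919]
force: [0.8, -0.5, -0.0]
width: 59.7
gripper_force: 0.0
```

Run:
```python
from h import *
p=ctrl.get_image("wrist");save(p,"w2")
blobs(p,(112,120,40),(130,255,255),15)
s=ctrl.read_state();print(s["eef_pos"],s["tool_rot"],s["width"])
```

```text
[[318. 270.]] c [ 590.1 -161. ] size [34.2 20.8] long-axis deg 12.3
[ 590.67224495 -160.98518934   61.65594685] [-3.14106251e+00  3.04587666e-04 -2.91817095e+00] 59.64539153273357
```

Call:
step_arm([
  [[0,0,0,0,0,0.167,0.3],[0,0,0,0,0,0.15,0.3],[0,0,0,0,0,0.073,0.3],[0,0,0,0,0,0,0.3],[0,0,0,0,0,0,1],[0,0,0,0,0,0,1],[0,0,0,0,0,0,1],[0,0,0,0,0,0,1],[0,0,0,0,0,0,1],[0,0,0,0,0,0,1]],
])

```text
clock: 6.1
eef_pos: [591.6, -160.8, 4.3]
tool_rot: [-3.141, 0.002, -2.915]
force: [-0.7, -0.1, 6.1]
width: 24.4
gripper_force: 60.0
```

Call:
step_arm([
  [[0,0,0,0,0,-0.13,1],[0,0,0,0,0,-0.2,1],[0,0,0,-0.028,0.278,-0.139,1],[0,0,0,-0.028,0.278,-0.139,1],[0,0,0,-0.028,0.278,-0.139,1],[0,0,0,-0.028,0.278,-0.139,1],[0,0,0,-0.028,0.278,-0.139,1],[0,0,0,-0.028,0.278,-0.139,1],[0,0,0,-0.028,0.278,-0.139,1]],
])

```text
clock: 7.0
eef_pos: [553.2, 131.8, 199.6]
tool_rot: [-3.141, 0.001, -2.915]
force: [1.2, -0.4, -0.4]
width: 24.2
gripper_force: 59.3
```

Call:
step_arm([
  [[0,0,-0.184,0,0,0,1],[0,0,-0.184,0,0,0,1],[0,0,-0.184,0,0,0,1],[0,0,-0.184,0,0,0,1],[0,0,-0.184,0,0,0,1],[0,0,-0.184,0,0,0,1],[0,0,-0.184,0,0,0,1],[0,0,0,0,0,0,1]],
])

```text
clock: 7.8
eef_pos: [553.5, 130.1, 198.3]
tool_rot: [3.141, 0.0, -1.903]
force: [0.0, -0.7, -0.3]
width: 24.6
gripper_force: 59.3
```

Run:
```python
from h import *
p=ctrl.get_image("wrist");save(p,"w3")
s=ctrl.read_state();print(s["eef_pos"],s["tool_rot"],s["width"],np.round(s["qpos"],2))
```

```text
[553.57504172 130.08815406 198.32971741] [ 3.14131122e+00  3.02713902e-04 -1.90673001e+00] 24.621693182993965 [ 0.31  0.73 -0.98  1.77  0.7   1.04  1.87]
```

View pics/w3.png

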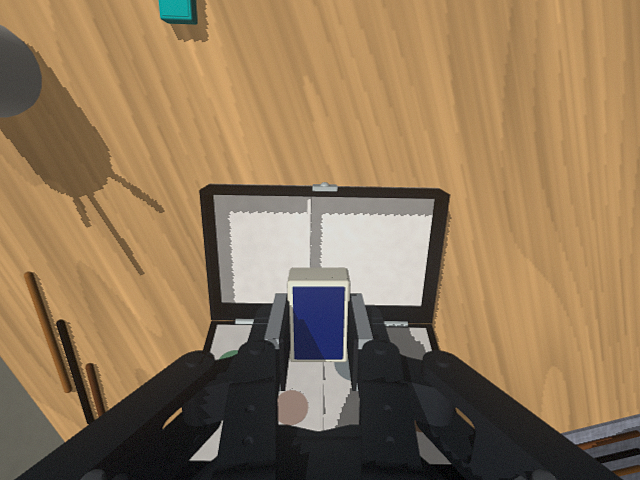

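The wrist view shows the tin's rim corners at about (203,187) and (450,190), the catch at (324,187), and the divider near column 313. The hinge edge is near row 322, and blue is held straight.

Run:
```python
from h import *
p=ctrl.get_image("wrist")
for uv in((203,187),(449,190),(436,322),(211,322),(324,185)): print(uv,atz(p,uv,32))
a=atz(p,(203,187),32)[:2];b=atz(p,(449,190),32)[:2];c=atz(p,(436,322),32)[:2];d=atz(p,(211,322),32)[:2]
print(np.linalg.norm(b-a),np.linalg.norm(c-b))
y=(b-a)/np.linalg.norm(b-a);x=np.array([y[1],-y[0]]);yaw=np.degrees(np.arctan2(x[1],x[0]))
C=(a+b)/2+65*x;print("C",C,"yaw",yaw,"from4",(a+b+c+d)/4)
for n,q in dict(wide=(-5,47),n1=(-37,-61),n2=(9,-61),bar=(-55,0),hinge=(65,0)).items(): print(n,(C+q[0]*x+q[1]*y).round(1))
s=ctrl.read_state();
for n,q in dict(wide=(-5,47)).items():
    D=C+q[0]*x+q[1]*y-np.array(s["eef_pos"])[:2];w=s["tool_rot"][2]
    print("tool shift",D@[np.cos(w),np.sin(w)],D@[np.sin(w),-np.cos(w)])
```

```text
(203, 187) [638.4  73.1  32. ]
(449, 190) [436.4 146.4  32. ]
(436, 322) [477.5 272.5  32. ]
(211, 322) [688.7 198.6  32. ]
(324, 185) [538.2 106.2  32. ]
214.8880871523594 132.62888071607935
C [559.5720062  170.85157233] yaw 70.05561915015001 from4 [560.25 172.65]
wide [513.7 182.2]
n1 [604.3 115.3]
n2 [620.  158.5]
bar [540.8 119.2]
hinge [581.7 232. ]
tool shift -35.97482150247755 54.846320522864055
```

Call:
step_arm([
  [[0,0,0,-0.12,0.183,0,1],[0,0,0,-0.12,0.183,0,1],[0,0,0,0,0,0.267,1],[0,0,0,0,0,0.267,1],[0,0,0,0,0,0.267,1],[0,0,0,0,0,0.267,1],[0,0,0,0,0,0.133,1],[0,0,0,0,0,0.05,1],[0,0,0,0,0,0,1],[0,0,0,0,0,0,1]],
])

```text
clock: 8.9
eef_pos: [514.3, 182.9, 11.9]
tool_rot: [-3.14, 0.002, -1.904]
force: [-0.2, 0.9, -0.9]
width: 24.3
gripper_force: 59.3
```

Call:
step_arm([
  [[0,0,0,0,0,0.02,1],[0,0,0,0,0,0,1],[0,0,0,0,0,0,0.4],[0,0,0,0,0,0,0.4],[0,0,0,0,0,0,0.4],[0,0,0,0,0,-0.1,0.4],[0,0,0,0,0,-0.3,0.4],[0,0,0,0,0,-0.3,0.4],[0,0,0,0,0,-0.3,0.4],[0,0,0,0,0,-0.1,0.4]],
])

```text
clock: 9.9
eef_pos: [515.1, 184.0, 177.0]
tool_rot: [-3.137, 0.005, -1.903]
force: [0.7, 0.5, -0.3]
width: 51.7
gripper_force: 0.0
```

Call:
step_arm([
  [[0,0,0,0.304,-0.074,0.053,0.25],[0,0,0,0.304,-0.074,0.053,0.25],[0,0,0,0.304,-0.074,0.053,0.25],[0,0,0,0.304,-0.074,0.053,0.25],[0,0,0,0.304,-0.074,0.053,0.25],[0,0,0,0.304,-0.074,0.053,0.25],[0,0,0,0.304,-0.074,0.053,0.25],[0,0,0,0,0,0,0.25]],
])

```text
clock: 10.7
eef_pos: [479.5, -153.2, 114.5]
tool_rot: [3.137, -0.006, -1.915]
force: [-0.2, 0.1, 0.3]
width: 64.0
gripper_force: 0.0
```

Call:
step_arm([
  [[0,0,0.177,0,0,0,0.25],[0,0,0.177,0,0,0,0.25],[0,0,0.177,0,0,0,0.25],[0,0,0.177,0,0,0,0.25],[0,0,0.177,0,0,0,0.25],[0,0,0.177,0,0,0,0.25],[0,0,0.177,0,0,0,0.25],[0,0,0.177,0,0,0,0.25],[0,0,0.177,0,0,0,0.25],[0,0,0,0,0,0,0.25]],
])

```text
clock: 11.7
eef_pos: [482.6, -144.3, 116.9]
tool_rot: [-3.141, -0.0, 3.129]
force: [0.4, -0.3, -0.5]
width: 64.4
gripper_force: 0.0
```

Run:
```python
from h import *
p=ctrl.get_image("wrist")
blobs(p,(10,190,120),(24,255,255),15)
s=ctrl.read_state();print(s["eef_pos"],s["tool_rot"],s["width"])
p=ctrl.get_image("side");save(p,"side1")
print("blue side");blobs(p,(112,120,40),(130,255,255),19,10)
p=ctrl.get_image("scene");blobs(p,(112,120,40),(130,255,255),19,10)
```

```text
[[319. 241.]] c [ 483.  -143.9] size [29.1 30. ] long-axis deg 0.0
[[186. 228.]] c [ 472.  -238.8] size [29.6 29.3] long-axis deg 88.6
[ 482.55895176 -144.34892677  116.91219329] [-3.14126975e+00 -4.43772014e-04  3.13210645e+00] 64.16625078387331
blue side
[[227. 212.]] c [513.1 184.6] size [21.2 12.8] long-axis deg 59.8
[[365. 174.]] c [513.9 182. ] size [27.5 12.6] long-axis deg 69.0
```

Call:
step_arm([
  [[0,0,0,0,0,0.267,0.25],[0,0,0,0,0,0.267,0.25],[0,0,0,0,0,0.167,0.25],[0,0,0,0,0,0.053,0.25],[0,0,0,0,0,0,0.25],[0,0,0,0,0,0,1],[0,0,0,0,0,0,1],[0,0,0,0,0,0,1],[0,0,0,0,0,0,1],[0,0,0,0,0,0,1],[0,0,0,0,0,0,1]],
])

```text
clock: 12.95
eef_pos: [483.7, -145.0, 5.6]
tool_rot: [-3.141, 0.003, 3.129]
force: [-1.2, 1.3, 5.8]
width: 33.5
gripper_force: 59.0
```

Call:
step_arm([
  [[0,0,0,0,0,-0.1,1],[0,0,0,0,0,-0.233,1],[0,0,0,-0.11,0.254,-0.06,1],[0,0,0,-0.11,0.254,-0.06,1],[0,0,0,-0.11,0.254,-0.06,1],[0,0,0,-0.11,0.254,-0.06,1],[0,0,0,-0.11,0.254,-0.06,1],[0,0,0,-0.11,0.254,-0.06,1],[0,0,0,-0.11,0.254,-0.06,1],[0,0,0,-0.11,0.254,-0.06,1],[0,0,0,0,0,0,1]],
])

```text
clock: 14.05
eef_pos: [620.9, 167.3, 129.4]
tool_rot: [3.133, 0.007, 3.136]
force: [-0.1, 0.7, -0.6]
width: 33.3
gripper_force: 59.8
```

Call:
step_arm([
  [[0,0,-0.175,0,0,0,1],[0,0,-0.175,0,0,0,1],[0,0,-0.175,0,0,0,1],[0,0,-0.175,0,0,0,1],[0,0,-0.175,0,0,0,1],[0,0,-0.175,0,0,0,1],[0,0,-0.175,0,0,0,1],[0,0,-0.175,0,0,0,1],[0,0,-0.175,0,0,0,1],[0,0,0,0,0,0,1]],
])

```text
clock: 15.05
eef_pos: [618.7, 157.3, 126.5]
tool_rot: [-3.141, 0.0, -1.918]
force: [0.1, 0.3, -1.3]
width: 33.4
gripper_force: 59.8
```

Call:
step_arm([
  [[0,0,0,0,0,0.267,1],[0,0,0,0,0,0.267,1],[0,0,0,0,0,0.167,1],[0,0,0,0,0,0.067,1],[0,0,0,0,0,0.01,1],[0,0,0,0,0,0,1]],
])

```text
clock: 15.65
eef_pos: [619.3, 158.4, 10.3]
tool_rot: [-3.14, 0.001, -1.919]
force: [0.4, 0.3, 0.1]
width: 33.1
gripper_force: 59.7
```

Call:
step_arm([
  [[0,0,0,0,0,0.01,1],[0,0,0,0,0,0,1],[0,0,0,0,0,0,0.45],[0,0,0,0,0,0,0.45],[0,0,0,0,0,0,0.45],[0,0,0,0,0,-0.1,0.45],[0,0,0,0,0,-0.3,0.45],[0,0,0,0,0,-0.3,0.45],[0,0,0,0,0,-0.3,0.45],[0,0,0,0,0,-0.1,0.45]],
])

```text
clock: 16.65
eef_pos: [620.6, 160.3, 178.8]
tool_rot: [-3.136, 0.006, -1.917]
force: [0.5, 0.1, 0.3]
width: 46.8
gripper_force: 0.0
```

Call:
step_arm([
  [[0,0,0,0.283,0.002,0.04,0.25],[0,0,0,0.283,0.002,0.04,0.25],[0,0,0,0.283,0.002,0.04,0.25],[0,0,0,0.283,0.002,0.04,0.25],[0,0,0,0.283,0.002,0.04,0.25],[0,0,0,0.283,0.002,0.04,0.25],[0,0,0,0.283,0.002,0.04,0.25],[0,0,0,0.283,0.002,0.04,0.25],[0,0,0,0.283,0.002,0.04,0.25],[0,0,0,0.283,0.002,0.04,0.25],[0,0,0,0,0,0,0.25]],
])

```text
clock: 17.75
eef_pos: [467.2, -247.1, 111.0]
tool_rot: [3.137, -0.005, -1.928]
force: [-0.5, -0.6, 0.0]
width: 64.3
gripper_force: 0.0
```

Call:
step_arm([
  [[0,0,0.177,0,0,0,0.25],[0,0,0.177,0,0,0,0.25],[0,0,0.177,0,0,0,0.25],[0,0,0.177,0,0,0,0.25],[0,0,0.177,0,0,0,0.25],[0,0,0.177,0,0,0,0.25],[0,0,0.177,0,0,0,0.25],[0,0,0.177,0,0,0,0.25],[0,0,0.177,0,0,0,0.25],[0,0,0,0,0,0,0.25]],
])

```text
clock: 18.75
eef_pos: [471.8, -239.4, 113.1]
tool_rot: [-3.141, 0.0, 3.115]
force: [-0.0, -0.6, -0.3]
width: 64.2
gripper_force: 0.0
```

Run:
```python
from h import *
p=ctrl.get_image("wrist")
blobs(p,(10,190,120),(24,255,255),15)
s=ctrl.read_state();print(s["eef_pos"],s["tool_rot"],s["width"])
p=ctrl.get_image("scene");save(p,"s2");print("scene");blobs(p,(9,170,70),(24,255,255),19,10)
```

```text
[[319. 242.]] c [ 472.1 -238.6] size [29.4 28.9] long-axis deg 88.7
[ 471.758028   -239.46266526  113.04813756] [-3.14117677e+00  1.44087276e-04  3.11808701e+00] 63.90420248494944
scene
[[224. 276.]] c [ 475.9 -241.1] size [22.4 23.3] long-axis deg 136.0
[[395. 200.]] c [619.9 159.1] size [21.1 18.8] long-axis deg 39.6
[[615.  85.]] c [805.3 909.2] size [163.1 243. ] long-axis deg 110.8
[[568.  66.]] c [690.1 902.1] size [ 8.3 41.4] long-axis deg 115.3
[[636.  39.]] c [ 786.6 1163.6] size [45.8 11.5] long-axis deg 82.8
[[552.  26.]] c [ 558.8 1074.1] size [14.1 86.7] long-axis deg 129.3
[[582.  10.]] c [ 589.3 1223.8] size [ 8.9 75. ] long-axis deg 107.4
[[590.  14.]] c [ 621.2 1212.8] size [ 18.6 192.2] long-axis deg 108.8
[[565.   3.]] c [ 530.5 1226.6] size [12.6 41.8] long-axis deg 115.0
[[531.  43.]] c [518.2 949.9] size [192.4 452.4] long-axis deg 128.7
[[443.  16.]] c [267.7 908. ] size [ 31.6 194.8] long-axis deg 121.1
[[423.  11.]] c [206.6 886.1] size [ 48.4 156.2] long-axis deg 119.7
[[375.   2.]] c [ 54.  838.1] size [26.8 25.6] long-axis deg 39.9
```

Call:
step_arm([
  [[0,0,0,0,0,0.267,0.25],[0,0,0,0,0,0.267,0.25],[0,0,0,0,0,0.15,0.25],[0,0,0,0,0,0.047,0.25],[0,0,0,0,0,0,0.25],[0,0,0,0,0,0,1],[0,0,0,0,0,0,1],[0,0,0,0,0,0,1],[0,0,0,0,0,0,1],[0,0,0,0,0,0,1],[0,0,0,0,0,0,1]],
])

```text
clock: 19.95
eef_pos: [472.6, -240.4, 4.8]
tool_rot: [-3.14, 0.003, 3.115]
force: [-1.1, -0.1, 4.3]
width: 33.5
gripper_force: 59.1
```

Call:
step_arm([
  [[0,0,0,0,0,-0.1,1],[0,0,0,0,0,-0.233,1],[0,0,0,-0.091,0.265,-0.053,1],[0,0,0,-0.091,0.265,-0.053,1],[0,0,0,-0.091,0.265,-0.053,1],[0,0,0,-0.091,0.265,-0.053,1],[0,0,0,-0.091,0.265,-0.053,1],[0,0,0,-0.091,0.265,-0.053,1],[0,0,0,-0.091,0.265,-0.053,1],[0,0,0,-0.091,0.265,-0.053,1],[0,0,0,-0.091,0.265,-0.053,1],[0,0,0,0,0,0,1]],
])

```text
clock: 21.15
eef_pos: [606.3, 123.8, 127.8]
tool_rot: [3.133, 0.007, 3.123]
force: [-0.6, -0.1, 0.6]
width: 33.3
gripper_force: 59.8
```

Call:
step_arm([
  [[0,0,-0.176,0,0,0,1],[0,0,-0.176,0,0,0,1],[0,0,-0.176,0,0,0,1],[0,0,-0.176,0,0,0,1],[0,0,-0.176,0,0,0,1],[0,0,-0.176,0,0,0,1],[0,0,-0.176,0,0,0,1],[0,0,-0.176,0,0,0,1],[0,0,-0.176,0,0,0,1],[0,0,0,0,0,0,1]],
])

```text
clock: 22.15
eef_pos: [604.1, 113.4, 125.1]
tool_rot: [-3.141, 0.0, -1.925]
force: [0.1, -0.7, -0.5]
width: 33.3
gripper_force: 59.8
```

Call:
step_arm([
  [[0,0,0,-0.013,0,0.267,1],[0,0,0,0,0,0.267,1],[0,0,0,0,0,0.167,1],[0,0,0,0,0,0.067,1],[0,0,0,0,0,0.007,1],[0,0,0,0,0,0,1],[0,0,0,0,0,0,0.45],[0,0,0,0,0,0,0.45],[0,0,0,0,0,0,0.45]],
])

```text
clock: 23.05
eef_pos: [605.1, 116.1, 8.7]
tool_rot: [-3.141, 0.0, -1.925]
force: [-0.7, 0.0, -0.0]
width: 47.1
gripper_force: 0.0
```

Call:
step_arm([
  [[0,0,0,0,0,-0.1,0.45],[0,0,0,0,0,-0.3,0.45],[0,0,0,0,0,-0.3,0.45],[0,0,0,0,0,-0.3,0.45],[0,0,0,0,0,-0.3,1],[0,0,0,0.1,0.2,-0.1,1],[0,0,0,0.1,0.2,0,1],[0,0,0,0,0,0,1],[0,0,0,0,0,0,1]],
])

```text
clock: 23.95
eef_pos: [538.1, 108.5, 219.5]
tool_rot: [-3.14, -0.0, -1.924]
force: [0.3, -0.1, -0.1]
width: 0.0
gripper_force: 0.0
```

Run:
```python
from h import *
p=ctrl.get_image("wrist");save(p,"w4")
s=ctrl.read_state();print(s["eef_pos"],s["tool_rot"],s["width"],np.round(s["qpos"],2))
p=ctrl.get_image("side");cv2.imwrite("pics/side2.png",cv2.resize(cv2.cvtColor(np.asarray(p["img"])[120:280,120:320],cv2.COLOR_RGB2BGR),None,fx=3,fy=3,interpolation=2))
for r in ctrl.recognise(p,"lid_bar"): print(np.round(r["centre"]),r["score"])
C=np.array((560,171.));a=np.radians(70);x=np.array((np.cos(a),np.sin(a)));y=np.array((-x[1],x[0]))
for n in("side","scene"):
  p=ctrl.get_image(n)
  for th in (1.75,1.84,1.93):
    print(n,th,[np.round(proj(p,[*(C+x*(65-145*np.cos(th))+v*y),32+145*np.sin(th)])) for v in(110,-110)])
```

```text
[538.8276543  108.69860735 219.11599888] [-3.13995086e+00  6.12115892e-04 -1.92501352e+00] -0.07086889585589333 [ 0.36  0.68 -1.    1.8   0.66  1.04  1.9 ]
[231. 160.] 0.58
side 1.75 [array([188., 145.]), array([273., 132.])]
side 1.84 [array([188., 144.]), array([272., 131.])]
side 1.93 [array([187., 144.]), array([271., 131.])]
scene 1.75 [array([389.,  92.]), array([450., 149.])]
scene 1.84 [array([394.,  92.]), array([454., 148.])]
scene 1.93 [array([398.,  91.]), array([459., 147.])]
```

View pics/w4.png

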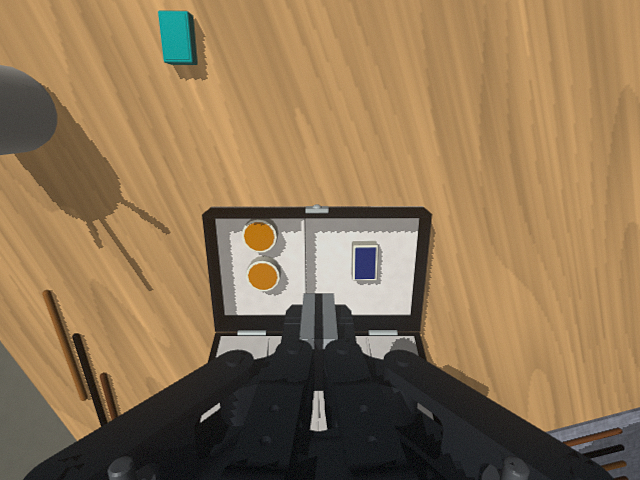

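View pics/side2.png

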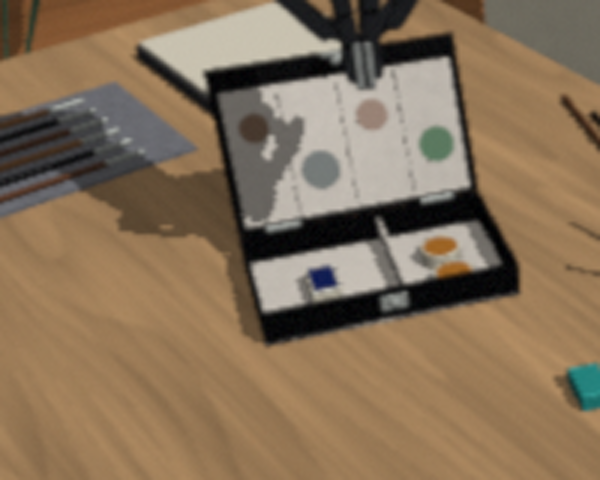

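Both ochres are in the narrower compartment (wrist view (260,236) and (263,276)). Blue is in the wider one at (365,262), and all three have the paint up. The next step is to turn the tool and go behind the lid.

Call:
step_arm([
  [[0,0,0.182,0,0,-0.05,1],[0,0,0.182,0,0,-0.05,1],[0,0,0.182,0,0,-0.05,1],[0,0,0.182,0,0,0,1],[0,0,0.182,0,0,0,1],[0,0,0.182,0,0,0,1],[0,0,0.182,0,0,0,1],[0,0,0.182,0,0,0,1],[0,0,0.182,0,0,0,1],[0,0,0.182,0,0,0,1],[0,0,0.19,0,0,0,1],[0,0,0,0,0,0,1]],
])

```text
clock: 25.4
eef_pos: [538.4, 109.2, 240.6]
tool_rot: [-3.142, 0.0, 2.78]
force: [0.1, 0.0, -0.6]
width: 0.2
gripper_force: 0.0
```

Call:
step_arm([
  [[0,0,0,0,0.302,0,1],[0,0,0,0,0.302,0,1],[0,0,0,0,0.302,0,1],[0,0,0,0,0.302,0,1],[0,0,0,0,0.302,0,1],[0,0,0,0,0,0,1]],
])

```text
clock: 26.0
eef_pos: [617.1, 329.2, 239.7]
tool_rot: [3.136, -0.004, 2.791]
force: [-0.7, 0.6, 0.2]
width: -0.4
gripper_force: 0.0
```

Run:
```python
from h import *
p=ctrl.get_image("wrist");save(p,"w5")
s=ctrl.read_state();print(s["eef_pos"],s["tool_rot"],np.round(s["qpos"],2))
for r in ctrl.recognise(p,"lid_bar"): print(np.round(r["centre"]),r["score"],atz(p,r["centre"],141))
```

```text
[617.15974468 325.16068033 239.54341927] [ 3.13966290e+00 -2.77493704e-03  2.78816649e+00] [-0.24  0.75 -0.55  1.34  0.39  1.16  0.39]
[237. 219.] 0.84 [581.6 281.5 141. ]
```

View pics/w5.png

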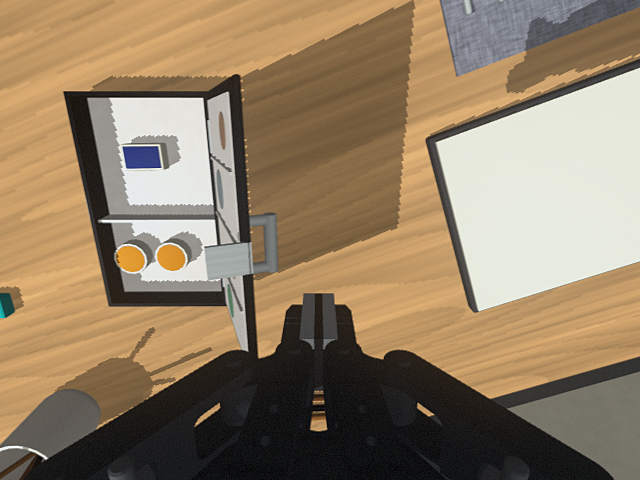

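The wrist view shows the open lid with its bar at about (270,243). Fingertips are at (318,295), behind the lid and clear of it.

Run:
```python
from h import *
p=ctrl.get_image("wrist");s=ctrl.read_state();w=s["tool_rot"][2];e=np.array(s["eef_pos"])[:2]
C=np.array((560,171.));a=np.radians(70);x=np.array((np.cos(a),np.sin(a)));y=np.array((-x[1],x[0]))
for uv in((269,213),(272,272),(270,243)):
  P=atz(p,uv,145)[:2];print(P,"tin",(P-C)@x,(P-C)@y)
print("tcp tin",(e-C)@x,(e-C)@y,s["eef_pos"],s["tool_rot"])
# tin pose check from rim corners (catch side / divider)
for uv in((66,93),(109,306),(225,306)): P=atz(p,uv,32)[:2];print("rim",P,(P-C)@x,(P-C)@y)
P=atz(p,(101,219),26)[:2];print("divider end",(P-C)@x,(P-C)@y)
```

```text
[584.7 297.7] tin 127.50695259371861 20.123544425950257
[626.1 282.6] tin 127.47722795353411 -23.944234238803908
[605.1 289.9] tin 127.15456107543214 -1.713942156022469
tcp tin 160.0838947015458 -3.459308622031621 [618.0026034  320.24650133 239.87203209] [-3.14010341e+00 -7.36344070e-04  2.78239081e+00]
rim [438.2 142.9] -68.06341610115048 104.84379518427235
rim [642.7  64.7] -71.60425973650922 -114.06932097451326
rim [687.5 185.2] 56.95120348918266 -114.95412311497881
divider end -64.03797692683526 -15.858673056662514
```

Call:
step_arm([
  [[0,0,0,0,0,0.2,1],[0,0,0,0,0,0.267,1],[0,0,0,0,0,0.2,1],[0,0,0,0,0,0.1,1],[0,0,0,0,0,0,1],[0,0,0,0,-0.067,0,1],[0,0,0,0,-0.067,0,1],[0,0,0,0,-0.067,0,1],[0,0,0,0,-0.067,0,1]],
])

```text
clock: 27.05
eef_pos: [608.0, 290.8, 133.7]
tool_rot: [3.123, 0.008, 2.783]
force: [1.4, 2.4, 1.3]
width: -0.1
gripper_force: 0.9
```

Call:
step_arm([
  [[0,0,0,0,-0.067,0,1],[0,0,0,0,-0.067,0,1],[0,0,0,0,-0.067,0,1],[0,0,0,0,-0.067,0,1],[0,0,0,0,-0.067,0,1],[0,0,0,0,-0.067,0,1],[0,0,0,0,-0.067,0,1]],
])

```text
clock: 27.75
eef_pos: [578.6, 216.3, 125.5]
tool_rot: [-3.141, -0.0, 2.78]
force: [0.0, 1.0, -0.5]
width: -0.1
gripper_force: 0.1
```

Run:
```python
from h import *
p=ctrl.get_image("wrist");save(p,"w6")
s=ctrl.read_state();print(s["clock"],s["eef_pos"],s["tool_rot"],s["force"])
```

```text
27.8 [578.13147916 213.8798806  125.29127016] [-3.13834271e+00 -5.38868104e-04  2.77830434e+00] [-0.17598723 -1.65916945 -1.03658654]
```

View pics/w6.png

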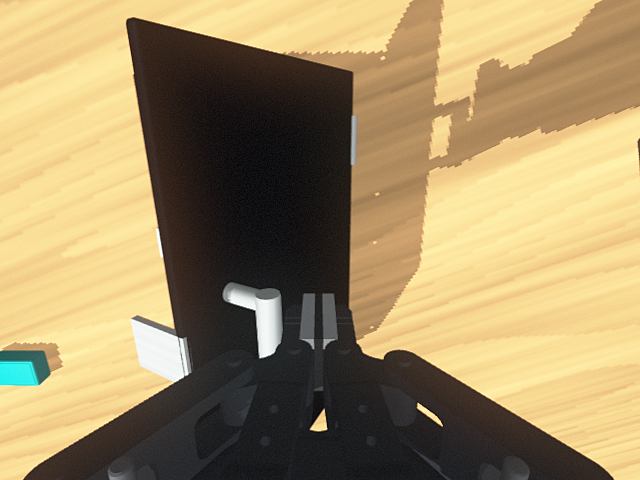

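The lid has tipped forward and is clear of the fingers, so it is probably falling. I'll lift clear and let it settle.

Call:
step_arm([
  [[0,0,0,0,-0.05,0,1],[0,0,0,0,-0.05,0,1],[0,0,0,0,0,-0.1,1],[0,0,0,0,0,-0.2,1],[0,0,0,0,0,-0.2,1],[0,0,0,0,0,-0.1,1],[0,0,0,0,0,0,1],[0,0,0,0,0,0,1],[0,0,0,0,0,0,1],[0,0,0,0,0,0,1]],
])

```text
clock: 28.8
eef_pos: [573.2, 202.9, 214.6]
tool_rot: [-3.14, -0.002, 2.78]
force: [0.1, 0.5, -0.0]
width: -0.1
gripper_force: 0.0
```

Call:
step_arm([
  [[0,0,0,0,0,0,1],[0,0,0,0,0,0,1],[0,0,0,0,0,0,1],[0,0,0,0,0,0,1],[0,0,0,0,0,0,1]],
])

```text
clock: 29.3
eef_pos: [573.8, 203.2, 215.7]
tool_rot: [-3.142, -0.0, 2.78]
force: [0.1, -0.3, -0.4]
width: 0.4
gripper_force: 0.0
```

Run:
```python
from h import *
p=ctrl.get_image("wrist");save(p,"w7")
s=ctrl.read_state();print(s["clock"],s["eef_pos"],s["tool_rot"],s["force"])
for r in ctrl.recognise(p,"lid_bar"): print(np.round(r["centre"]),r["score"],atz(p,r["centre"],66))
```

```text
29.35 [573.79225761 203.22453774 215.74783928] [3.14150367e+00 6.71420863e-05 2.77983570e+00] [ 0.03902237 -0.63910207  0.0284796 ]
[270. 189.] 0.62 [533.2 175.   66. ]
```

View pics/w7.png

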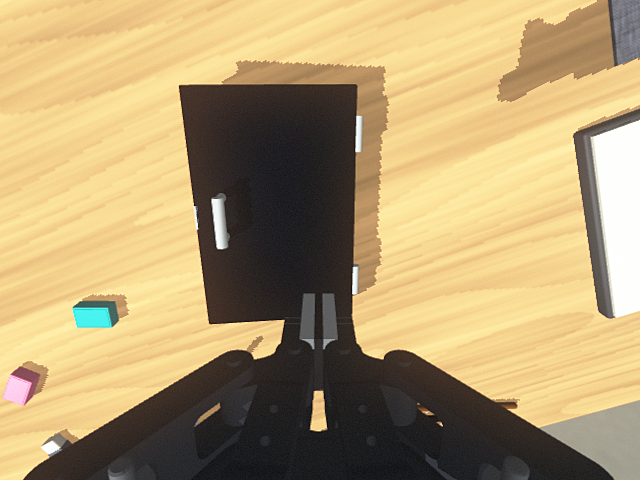

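The lid rests ajar, with the bar at (220,222) running from (217,197) to (223,247).

Run:
```python
from h import *
p=ctrl.get_image("wrist");s=ctrl.read_state();w=s["tool_rot"][2];e=np.array(s["eef_pos"])[:2]
C=np.array((560,171.));a=np.radians(70);x=np.array((np.cos(a),np.sin(a)));y=np.array((-x[1],x[0]))
P=[atz(p,uv,67)[:2] for uv in((217.5,198),(223,246),(220,222))]
d=P[0]-P[1];print("bar dir deg",np.degrees(np.arctan2(d[1],d[0])),np.linalg.norm(d))
for q in P: print(q,"tin",(q-C)@x,(q-C)@y)
D=P[2]-e;print("tool shift",D@[np.cos(w),np.sin(w)],D@[np.sin(w),-np.cos(w)])
```

```text
bar dir deg 160.58244585842056 42.41238026803023
[524.5 131.8] tin -48.97766582286884 19.95189841953353
[564.5 117.7] tin -48.5465260429234 -22.458290432794737
[544.  124.7] tin -48.98009063559825 -0.8004507034039321
tool shift 0.08451603707529642 -83.94557289792841
```

Call:
step_arm([
  [[0,0,0,0,-0.29,0,1],[0,0,0,0,-0.29,0,1],[0,0,0,0,0,0.25,1],[0,0,0,0,0,0.267,1],[0,0,0,0,0,0.25,1],[0,0,0,0,0,0.12,1],[0,0,0,0,0,0,1],[0,0,0,0,0,0,1]],
])

```text
clock: 30.25
eef_pos: [543.3, 122.2, 83.1]
tool_rot: [3.141, 0.0, 2.78]
force: [-0.3, -0.4, -0.8]
width: -0.3
gripper_force: 0.0
```

Call:
step_arm([
  [[0,0,0,0,0,0.027,1],[0,0,0,0,0,0.027,1],[0,0,0,0,0,0.02,1],[0,0,0,0,0,0.02,1],[0,0,0,0,0,0.013,1],[0,0,0,0,0,0,1]],
])

```text
clock: 30.85
eef_pos: [543.1, 121.2, 66.9]
tool_rot: [-3.141, 0.001, 2.779]
force: [0.7, 0.1, 0.1]
width: -0.4
gripper_force: 0.0
```

Call:
step_arm([
  [[0,0,0,0,0,0.013,1],[0,0,0,0,0,0.013,1],[0,0,0,0,0,0,1]],
])

```text
clock: 31.15
eef_pos: [542.8, 122.0, 62.3]
tool_rot: [3.141, -0.0, 2.78]
force: [0.4, -0.2, -0.1]
width: -0.1
gripper_force: 0.0
```

Call:
step_arm([
  [[0,0,0,0,0,0.013,1],[0,0,0,0,0,0.013,1],[0,0,0,0,0,0,1]],
])

```text
clock: 31.45
eef_pos: [543.2, 122.2, 59.8]
tool_rot: [3.141, 0.001, 2.78]
force: [-1.6, 0.4, 9.1]
width: -0.2
gripper_force: 4.7
```

Call:
step_arm([
  [[0,0,0,0,0,0.013,1],[0,0,0,0,0,0,1]],
])

```text
clock: 31.65
eef_pos: [543.2, 122.1, 59.4]
tool_rot: [-3.141, 0.002, 2.78]
force: [-4.4, -2.6, 24.1]
width: -0.2
gripper_force: 11.6
```

Call:
step_arm([
  [[0,0,0,0,0,0.01,1],[0,0,0,0,0,0,1],[0,0,0,0,0,0,1]],
])

```text
clock: 31.95
eef_pos: [543.3, 122.2, 59.0]
tool_rot: [-3.141, 0.003, 2.78]
force: [-8.7, -3.3, 35.5]
width: 0.2
gripper_force: 17.0
```

Run:
```python
from h import *
s=ctrl.read_state();print(s["clock"],s["eef_pos"],s["tool_rot"],s["force"],s["torque"])
p=ctrl.get_image("wrist")
p2=ctrl.get_image("side")
a=np.asarray(p["img"])[180:480,140:500]; b=cv2.resize(np.asarray(p2["img"])[150:250,170:300],(390,300),interpolation=2)
cv2.imwrite("pics/c8.png",cv2.cvtColor(np.hstack([a,b]),cv2.COLOR_RGB2BGR))
```

```text
31.95 [543.28397894 122.15516049  59.03416369] [-3.14109936e+00  2.74412070e-03  2.78015971e+00] [-8.65614996 -3.31454566 35.47588773] [-0.62403321  1.77403577 -0.03883422]
```

View pics/c8.png

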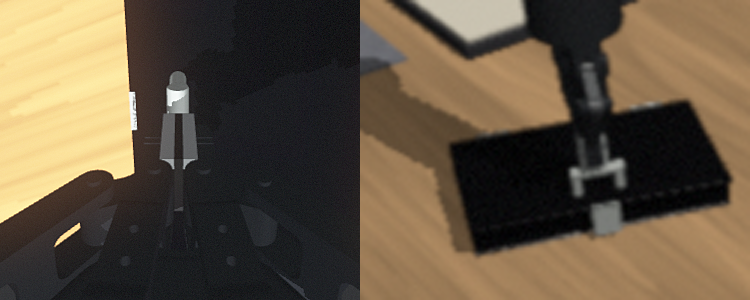

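The crop shows the lid flat and shut, with the fingertips on the bar. The stop is rigid at z≈59, so it is fully pressed. Next is the check tug.

Call:
step_arm([
  [[0,0,0,0,0,-0.06,1],[0,0,0,0,0,-0.12,0.55],[0,0,0,0,0,0,0.55],[0,0,0,0,0,0,0.55],[0,0,0,0,0,0,0.55],[0,0,0,0,0,0,0.55]],
])

```text
clock: 32.65
eef_pos: [542.5, 121.7, 81.5]
tool_rot: [-3.141, -0.001, 2.78]
force: [-0.2, -0.7, -0.8]
width: 38.3
gripper_force: 0.0
```

Call:
step_arm([
  [[0,0,0,0,0,0.12,0.55],[0,0,0,0,0,0.09,0.55],[0,0,0,0,0,0.043,0.55],[0,0,0,0,0,0,0.55],[0,0,0,0,0,0,1],[0,0,0,0,0,0,1],[0,0,0,0,0,0,1],[0,0,0,0,0,0,1],[0,0,0,0,0,0,1]],
])

```text
clock: 33.55
eef_pos: [543.4, 122.0, 45.0]
tool_rot: [3.141, 0.001, 2.78]
force: [0.2, 1.1, 3.5]
width: 7.1
gripper_force: 58.8
```

Call:
step_arm([
  [[0,0,0,0,0,-0.0035,1],[0,0,0,0,0,-0.0035,1],[0,0,0,0,0,0,1]],
])

```text
clock: 33.85
eef_pos: [543.4, 122.1, 45.5]
tool_rot: [3.141, 0.0, 2.78]
force: [2.1, 1.6, -0.4]
width: 7.7
gripper_force: 58.5
```

Call:
step_arm([
  [[0,0,0,0,0,-0.0035,1],[0,0,0,0,0,0,1]],
])

```text
clock: 34.05
eef_pos: [543.4, 122.2, 46.0]
tool_rot: [3.141, 0.0, 2.78]
force: [2.3, 2.7, -2.3]
width: 7.8
gripper_force: 58.5
```

Call:
step_arm([
  [[0,0,0,0,0,-0.0035,1],[0,0,0,0,0,0,1]],
])

```text
clock: 34.25
eef_pos: [543.4, 122.3, 46.5]
tool_rot: [3.141, 0.0, 2.78]
force: [2.6, 1.8, -3.5]
width: 7.4
gripper_force: 58.5
```

Call:
step_arm([
  [[0,0,0,0,0,-0.0035,1],[0,0,0,0,0,0,1]],
])

```text
clock: 34.45
eef_pos: [543.4, 122.3, 46.9]
tool_rot: [3.14, 0.0, 2.78]
force: [2.9, 3.8, -7.5]
width: 7.5
gripper_force: 58.5
```

Call:
step_arm([
  [[0,0,0,0,0,0,1]],
])

```text
clock: 34.55
eef_pos: [543.4, 122.3, 46.9]
tool_rot: [3.14, 0.0, 2.78]
force: [3.4, 2.8, -6.4]
width: 7.7
gripper_force: 58.5
```

Call:
step_arm([
  [[0,0,0,0,0,0.007,1],[0,0,0,0,0,0.007,1],[0,0,0,0,0,0,1]],
])

```text
clock: 34.85
eef_pos: [543.3, 122.0, 45.1]
tool_rot: [3.141, 0.001, 2.78]
force: [2.8, 3.6, -2.3]
width: 7.6
gripper_force: 59.0
```

Call:
step_arm([
  [[0,0,0,0,0,0.007,1],[0,0,0,0,0,0.003,1],[0,0,0,0,0,0,1]],
])

```text
clock: 35.15
eef_pos: [543.4, 122.0, 44.9]
tool_rot: [3.141, 0.001, 2.78]
force: [0.2, 1.0, 9.7]
width: 7.3
gripper_force: 60.3
```

Call:
step_arm([
  [[0,0,0,0,0,0,0.5],[0,0,0,0,0,0,0.5],[0,0,0,0,0,0,0.5],[0,0,0,0,0,-0.07,0.5],[0,0,0,0,0,-0.15,0.5],[0,0,0,0,0,-0.25,0.5],[0,0,0,0,0,-0.25,0.5],[0,0,0,0.2,-0.2,-0.2,0.5],[0,0,0,0.2,-0.2,0,0.5],[0,0,0,0,0,0,0.5],[0,0,0,0,0,0,0.5]],
])

```text
clock: 36.25
eef_pos: [466.6, 86.8, 181.1]
tool_rot: [-3.141, 0.001, 2.779]
force: [0.8, 0.6, 0.9]
width: 43.0
gripper_force: 0.0
```

Run:
```python
from h import *
p=ctrl.get_image("wrist");p2=ctrl.get_image("side");s=ctrl.read_state();print(s["clock"],s["eef_pos"],s["force"])
a=cv2.resize(np.asarray(p["img"]),(400,300));b=cv2.resize(np.asarray(p2["img"])[150:250,170:300],(390,300),interpolation=2)
cv2.imwrite("pics/c9.png",cv2.cvtColor(np.hstack([a,b]),cv2.COLOR_RGB2BGR))
```

```text
36.35 [468.16290879  87.98903123 180.70419288] [-0.13647461  1.39964623  0.38761375]
```

View pics/c9.png

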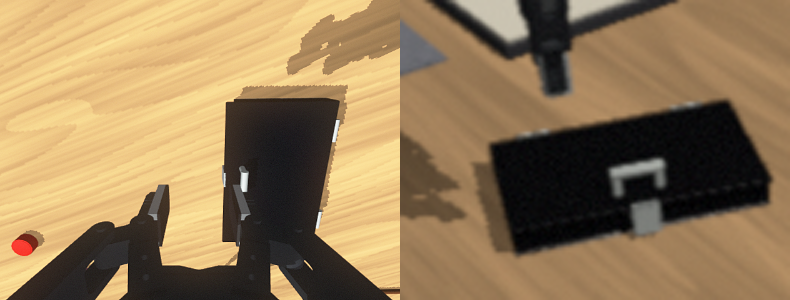

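The picture shows the lid flat and shut with its tongue over the catch, and the gripper clear of everything.

```bash
python3 -c "
from cell import ctrl
print(ctrl.finish_job())"
```

```text
the job is handed in; nothing more can be done
None
```

The job is handed in at about 36 s: all three pans are in their compartments with the paint up, the lid is shut, and the catch held a tug of about 6 to 7.5 N, with the mug, eraser and dish left alone.

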